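# Sweep loose caps into the scoop

## Robot

A 6-joint arm with a two-finger parallel gripper is mounted at the origin on a cart in front of the work surface, level with it; the furniture and walls round the work are solid. World frame = base frame: x ahead of the robot, y to its left, z up, the work surface at z = 0. Lengths are in m, angles in rad, forces in N, time in s.
With the tool pointing down it reaches from about 0.3 to 0.875 m from the base axis. Payload 6.4 kg.
Tool frame: the origin (TCP) lies on the centre line of the jaws, within the pads' length; the fingertips stand ctrl.nose_length ahead of it and the grasp point (between the pads) lies 6 mm ahead of it (ctrl.nose_length is the distance from the TCP to the fingertips, in m); x points along the fingers, y is the direction in which the jaws open and shut, and the axes are right-handed (so a half turn about x gives the same grasp; the last joint's range is limited). The gripper opens to 85 mm and grips with 20 to 120 N. Pads are 22 mm wide; open, the fingers measure 114 mm over their backs; the gripper's body (76 mm by 85 mm) begins 54 mm behind the grasp point. The pads swing forward as they close: fully open they stand 13 mm farther back than shut.
Start: joints at [-1.514, 0.181, 1.607, -0, 1.354, -0.206], TCP at [0.149, -0.555, 0.229] pointing down, gripper open.
Joint ranges: [-2.99, 2.99], [-0.89, 2.07], [0.3, 2.58], [-1.14, 4.28], [0, 2.63], [-3.12, 3.12]. Speed limits (rad/s): [2.57, 2.57, 3.01, 3.14, 3.14, 3.14].

## Interface

Orientations are given as a unit quaternion [w, x, y, z].
In Python, from bench import telemetry, cams, workorder, spotter, ctrl gives the robot as it stands. The module is installed in compiled form; this text tells all that it offers.
- The arm moves only by the tool servo_tool, never from a script. Its argument "targets" is one flat list of numbers, 4 for each row, row after row: the shift along the tool's x, y, z in mm, then the turn about the tool's x in rad. A call has exactly 5 rows; each row shifts and turns the commanded pose from where the row before left it, along the tool's axes as they then stand; what a row does not reach is not made up. A row lasts 1/10 s, in which the tool goes at most 50 mm and 8.59 degrees, less where a joint would pass 70% of its speed; a pose out of reach is approached as far as the arm can. A call is refused whole if a number of a shift passes 50 or a number of a turn 0.15, either way. A call with a gripper value outside its range is refused whole. "fingers" is the finger opening in mm, from 0 to 85.4, set as the call begins (left out, the last holds). The fingers move at their own pace and stop on an object; the grip force is fixed at half the most. Time passes only in rows, so rows that do not move let the fingers close, or fill a call up. It gives the time, the measured TCP pose, the force and the opening at its end, in the units of the state.
- telemetry.get_obs(): the state, without advancing time (a new reading comes with each control period).
- cams.camera(name): name is "scene" or "top"; returns (picture, depth): 400x640x3 uint8, blue, green, red; 400x640 float32, m along the optical axis (not along the pixel's ray), 0 where there is no reading.
- cams.camera_params(name): a dict with "intrinsics" (3x3 intrinsics, pixels), "R" (3x3) and "t" (3): a world point X has camera coordinates R X + t. Camera axes: x right, y down, z forward; pixel columns grow to the right and rows downward; lengths in m; the calibration is good to about 2 mm. A picture is of the moment at which its call begins. camera_params takes no time and is no camera call.
- workorder.hand_in(): hands the job in, once; it reports no verdict.
Trained networks look in the newest picture that a camera, given by its name, has taken for a name from the list of things; names that differ only in an ending like _2 or _b are one class to them, and where a whole thing is asked for, a point or a joint stands for the part that bears it (a point fixed in the world has none). Each returns a list of dicts, best first, with "score" (0 to 1); they miss things now and then, are a little off and sometimes report something else, mostly with a low value. They report only what shows in the picture. A call takes as long as a camera call.
- spotter.search_frame(camera, thing): "pixel" ([column, row] in pixels, amid what is visible of it).
The state is a dict: "time_s": time; "q": joint angles; "dq": joint speeds; "joint_efforts": joint torques, N m; "eef_pos": TCP position; "eef_rot": TCP orientation; "wrist_force": force on the tool from outside, world axes, zero at the start; "torque": the same for the moment, N m; "opening": opening from 0.0 (shut) to 1.0 (fully open).
Only numpy, scipy, OpenCV 4.12 (cv2) and the standard library are available. Lean on these libraries where they do the work, as an engineer would, in place of code of your own. Each camera call takes 0.05 s, during which the arm holds its last target.

## Task

Clear the loose white caps off the desk: with your fingers closed, sweep all three across the desk and over the low front lip of the blue scoop, so that each one lies wholly inside it, on its floor. Only push the caps; do not pinch or lift them, and leave the two glass vials and the temperature logger where they stand.

Things in the scene. Friction and masses are not known exactly. Their poses are not given: they have to be found in the camera images.
- cap_1: white screw cap, an upright disc 23 mm in diameter and 13 mm high, about 12 g, lying loose on the desk; origin at the centre of its underside, z up. The three caps are alike
- cap_2: white screw cap, an upright disc 23 mm in diameter and 13 mm high, about 12 g, lying loose on the desk; origin at the centre of its underside, z up. The three caps are alike
- cap_3: white screw cap, an upright disc 23 mm in diameter and 13 mm high, about 12 g, lying loose on the desk; origin at the centre of its underside, z up. The three caps are alike
- scoop: blue plastic scoop (dustpan) fixed to the desk: pan 130 mm long (its x), 190 mm wide (its y), side and back walls 26 mm high, 5 mm thick, stub handle behind. Origin under the middle of the pan at desk height; its -x points out of the open front, z up. Front lip: a ramp from desk height at x = -65 mm up to the floor (3 mm high) at x = -45 mm; floor to x = +60, y = -90 to +90 mm
- scoop_in (a point): the point in the middle of the scoop's flat floor, on its upper face: at (10, 0, 3) mm in the scoop's own axes, and with the same axes
- vial_far: small clear glass vial with a white collar, 16 mm in diameter and 35 mm high, standing loose on the desk to the left of the caps (+y); a bystander; origin at the centre of its underside
- vial_near: small clear glass vial with a white collar, 16 mm in diameter and 35 mm high, standing loose on the desk on the robot's side of the caps; a bystander; origin at the centre of its underside
- logger: cream temperature logger, a flat rounded box 52 x 82 x 17 mm lying on the desk beyond the caps; a bystander; origin at the centre of its underside, long side along its y

How it is judged:
By the outcome, as a careful person would: the job done as asked, in the order asked, and still so for the second after the job is handed in, with the robot touching nothing.
It also fails if it takes over 70 s, if anything falls off the work surface, if the arm or the gripper's body presses on something with over 40 N, if the wrist force passes 120 N, or if a joint passes its speed limit or range.

## Working session

There is one attempt and no reset: what is moved stays moved. The work goes in short steps, Python scripts to look and compute and a tool call to move; the robot and the scene stay as the last step left them, time stands still between calls to the robot, and variables do not carry over. Pictures are saved under pics/ and viewed, and the job is handed in when it is done.

Besides the shell and the picture viewer there is one more tool, called after "Request:" as name(argument=value, ...) on one line, values as JSON. servo_tool: Moves the arm, as the interface text tells. Its arguments: {"type":"object","properties":{"targets":{"type":"array","items":{"type":"number"}},"fingers":{"type":"number"}},"required":["targets"]}

```bash
mkdir -p pics
cat > h.py <<'E'
import numpy as np, cv2
from bench import telemetry, cams, workorder, spotter, ctrl
def P(cam,u,v,z):
    p=cams.camera_params(cam);K=np.array(p["intrinsics"]);R=np.array(p["R"]);t=np.array(p["t"])
    d=R.T@np.linalg.solve(K,[u,v,1]);c=-R.T@t
    return c+d*(z-c[2])/d[2]
E
python3 - <<'E'
from h import *
o=telemetry.get_obs();print(o["time_s"],o["eef_pos"],o["eef_rot"],o["opening"],ctrl.nose_length)
for n in("top","scene"):
    im,d=cams.camera(n);cv2.imwrite(f"pics/{n}0.png",im);np.save(n+"d.npy",d)
    p=cams.camera_params(n);print(n,-np.array(p["R"]).T@p["t"])
for n,z in(("cap_1",.013),("scoop",.003),("vial_far",.035),("logger",.017)):
    for r in spotter.search_frame("top",n): print(n,r,P("top",*r["pixel"],z).round(4))
print(telemetry.get_obs()["time_s"])
E
```

```text
0.0 [ 0.14935753 -0.55467462  0.2283746 ] [ 0.09201278  0.7010564   0.09326542 -0.70096728] 1.0046500542545584 0.025
top [ 0.38804326 -0.00800472  0.89217243]
scene [-0.0192962   0.75671329  0.71102822]
cap_1 {'pixel': [283.3, 242.3], 'score': 0.6} [0.4711 0.0831 0.013 ]
scoop {'pixel': [416.4, 223.3], 'score': 0.77} [ 0.5253 -0.2288  0.003 ]
vial_far {'pixel': [205.9, 220.8], 'score': 0.4} [0.5136 0.2608 0.035 ]
logger {'pixel': [294.7, 128.2], 'score': 0.59} [0.7511 0.0672 0.017 ]
logger {'pixel': [282.7, 190.6], 'score': 0.53} [0.5934 0.0896 0.017 ]
0.3
```

View pics/top0.png

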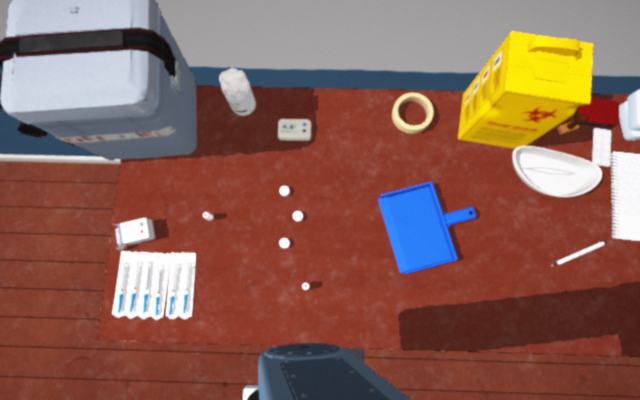

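View pics/scene0.png

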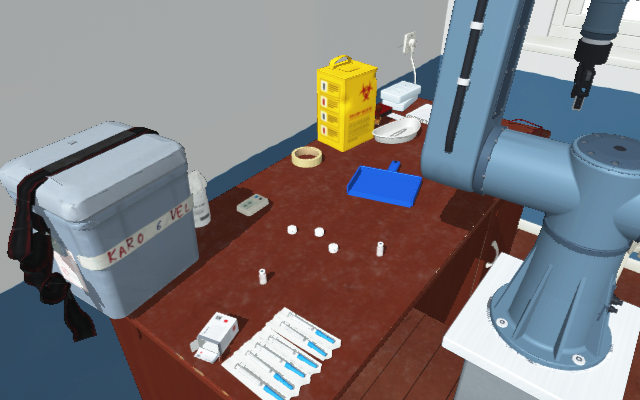

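The top picture shows three caps near pixels (284,190), (297,216) and (284,243). The vials are at (207,216) and (305,286), the logger at (295,129), and the scoop near (418,228) with its open front facing left. The spotter's second logger hit is really a cap. Next I'll measure these properly.

```bash
cat >> h.py <<'E'
def blobs(im,cam="top",roi=(180,110,480,300)):
    g=im.astype(int);w=((g.min(2)>130)).astype(np.uint8)
    m=np.zeros_like(w);x0,y0,x1,y1=roi;m[y0:y1,x0:x1]=w[y0:y1,x0:x1]
    n,l,s,c=cv2.connectedComponentsWithStats(m)
    return [(c[i].round(1),s[i][4],P(cam,*c[i],.010).round(4)) for i in range(1,n) if s[i][4]>15]
def scoop(im):
    g=im.astype(int);m=((g[:,:,0]>g[:,:,2]+80)&(g[:,:,0]>120)).astype(np.uint8);m[:, :370]=0;m[:,490:]=0;m[:150]=0;m[290:]=0
    return m
E
python3 - <<'E'
from h import *
im=cv2.imread("pics/top0.png")
for b in blobs(im):print(*b)
m=scoop(im)
mo=cv2.morphologyEx(m,cv2.MORPH_OPEN,np.ones((21,21)))
c=max(cv2.findContours(mo,0,2)[0],key=cv2.contourArea)
r=cv2.minAreaRect(c);b=cv2.boxPoints(r)
print(r)
for u in b:print(u,P("top",*u,0).round(4),P("top",*u,.026).round(4))
for cn in [cv2.approxPolyDP(c,6,True)[:,0]]:print(cn)
crop=cv2.resize(im[160:300,250:490],None,fx=3.3,fy=3.3,interpolation=cv2.INTER_CUBIC);cv2.imwrite("pics/crop0.png",crop)
d=np.load("topd.npy");print(P("top",205,215,.035),d[228,418],d[300,340])
E
```

```text
[243.4 111.9] 54 [0.7942 0.1976 0.01  ]
[411.  121.3] 326 [ 0.7789 -0.2191  0.01  ]
[293.8 129.1] 653 [0.7516 0.0699 0.01  ]
[283.9 190.3] 98 [0.5959 0.0874 0.01  ]
[207.1 215.5] 71 [0.5299 0.2667 0.01  ]
[297.1 215.6] 102 [0.5353 0.0535 0.01  ]
[284.  242.5] 103 [0.4709 0.0819 0.01  ]
[187.  274.4] 705 [0.3917 0.3018 0.01  ]
[305.3 285.7] 52 [0.3737 0.0288 0.01  ]
((418.19232177734375, 227.0384521484375), (83.14509582519531, 62.97275924682617), 74.74488067626953)
[376.87695 195.21536] [ 0.5917 -0.1361  0.    ] [ 0.5858 -0.1323  0.026 ]
[437.6308  178.64615] [ 0.6366 -0.2832  0.    ] [ 0.6294 -0.2752  0.026 ]
[459.5077  258.86154] [ 0.4447 -0.328   0.    ] [ 0.443  -0.3186  0.026 ]
[398.75385 275.43076] [ 0.4028 -0.1863  0.    ] [ 0.4023 -0.1811  0.026 ]
[[382 194]
 [399 269]
 [451 261]
 [447 213]
 [433 186]]
[0.52705669 0.26397471 0.035     ] 0.8942834 0.86867833
```

View pics/crop0.png

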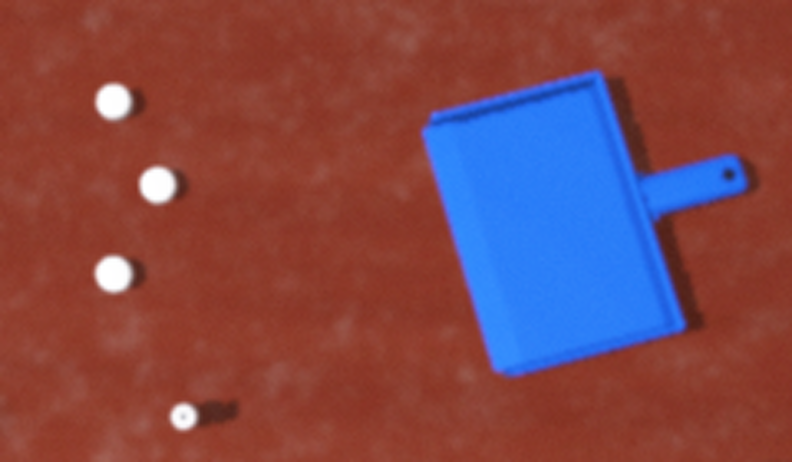

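Run:
```python
from h import *
from scipy.spatial.transform import Rotation as Ro
q=telemetry.get_obs()["eef_rot"];print(Ro.from_quat([*q[1:],q[0]]).as_matrix().round(3))
f1=P("top",379.4,199.4,0);f2=P("top",400.6,272.7,0);b1=P("top",431.8,181.8,.026);b2=P("top",457.6,259.4,.026)
print(f1,f2,b1,b2,np.linalg.norm(f1-f2),np.linalg.norm(b1-b2))
# fit pose by corners
src=np.array([[-65,95],[-65,-95],[65,95],[65,-95]])/1e3;dst=np.array([f1,f2,b1,b2])[:,:2]
cs,cd=src.mean(0),dst.mean(0);H=(src-cs).T@(dst-cd);th=np.arctan2(H[0,1]-H[1,0],H[0,0]+H[1,1])
R=np.array([[np.cos(th),-np.sin(th)],[np.sin(th),np.cos(th)]]);t=cd-R@cs
print("scoop",t,np.degrees(th),th);print((src@R.T+t-dst).round(4))
for n,c in dict(A=(.5959,.0874),B=(.5353,.0535),C=(.4709,.0819)).items():print(n,R.T@(np.array(c)-t))
for y in(-55,0,50):print(y,R@[.015,y/1e3]+t)
```

```text
[[-0.     0.26  -0.966]
 [ 0.001 -0.966 -0.26 ]
 [-1.    -0.001 -0.   ]]
[ 0.58156559 -0.14209365  0.        ] [ 0.40912374 -0.19065062  0.        ] [ 0.62137307 -0.26128059  0.026     ] [ 0.44169095 -0.31428556  0.026     ] 0.1791479095116714 0.18733710979378346
scoop [ 0.51343834 -0.2270776 ] -73.74786939832714 -1.287143137331578
[[ 0.0049  0.004 ]
 [-0.0051 -0.0006]
 [ 0.0015 -0.0016]
 [-0.0013 -0.0018]]
A [-0.27883279  0.16717763]
B [-0.26324726  0.09951183]
C [-0.30853567  0.04563345]
-55 [ 0.46483414 -0.25687075]
0 [ 0.51763631 -0.24147819]
50 [ 0.56563828 -0.22748496]
```

Request:
servo_tool(targets=[0, -36, -30, 0, 0, -36, -30, 0, 0, -36, -30, 0, 0, -36, -30, 0, 0, -36, -30, 0], fingers=0)

```text
time_s: 0.8
eef_pos: [0.2479, -0.3408, 0.2292]
eef_rot: [0.092, 0.701, 0.092, -0.701]
wrist_force: [-0.1, 0.2, 0.3]
opening: 0.148
```

Request:
servo_tool(targets=[0, -36, -30, 0, 0, -36, -30, 0, 0, -36, -30, 0, 0, -36, -30, 0, 0, -36, -30, 0])

```text
time_s: 1.3
eef_pos: [0.346, -0.128, 0.2297]
eef_rot: [0.093, 0.701, 0.092, -0.701]
wrist_force: [1.3, -0.3, -0.0]
opening: 0.001
```

Request:
servo_tool(targets=[0, -36, -30, 0, 0, -36, -30, 0, 0, -36, -30, 0, 0, -36, -30, 0, 0, -36, -30, 0])

```text
time_s: 1.8
eef_pos: [0.4442, 0.0852, 0.2296]
eef_rot: [0.093, 0.701, 0.093, -0.701]
wrist_force: [1.1, -0.1, 0.1]
opening: -0.0
```

Request:
servo_tool(targets=[0, 0, 0, -0.142, 0, 0, 0, -0.142, 0, 0, 0, -0.142, 0, 0, 0, -0.142, 0, 0, 0, -0.142])

```text
time_s: 2.3
eef_pos: [0.4436, 0.0832, 0.2293]
eef_rot: [-0.332, -0.624, -0.332, 0.624]
wrist_force: [0.1, -0.6, -0.1]
opening: -0.004
```

Request:
servo_tool(targets=[0, 0, 0, -0.142, 0, 0, 0, -0.142, 0, 0, 0, -0.142, 0, 0, 0, -0.142, 0, 0, 0, 0])

```text
time_s: 2.8
eef_pos: [0.4436, 0.0831, 0.2293]
eef_rot: [0.493, 0.507, 0.493, -0.507]
wrist_force: [-0.6, 0.0, 0.7]
opening: 0.002
```

Request:
servo_tool(targets=[30, 9, -18, 0, 35, 9, -18, 0, 35, 9.5, -17, 0, 35, 0, 0, 0, 33, 0, 0, 0])

```text
time_s: 3.3
eef_pos: [0.4727, 0.1358, 0.0598]
eef_rot: [-0.492, -0.508, -0.492, 0.508]
wrist_force: [-0.2, 1.1, 0.2]
opening: -0.001
```

Run:
```python
from h import *
print(ctrl.nose_length)
o=telemetry.get_obs();print(o["eef_pos"],o["q"])
for n in("top","scene"):
    im,d=cams.camera(n);cv2.imwrite(f"pics/{n}1.png",im)
cv2.imwrite("pics/s1c.png",cv2.resize(im[150:310,200:440],None,fx=3.3,fy=3.3))
```

```text
0.025
[0.47268105 0.13578676 0.05981465] [ 3.78657835e-02  2.29181641e-01  1.93724722e+00 -1.78219408e-05
  9.75162310e-01  7.11928426e-02]
```

View pics/s1c.png

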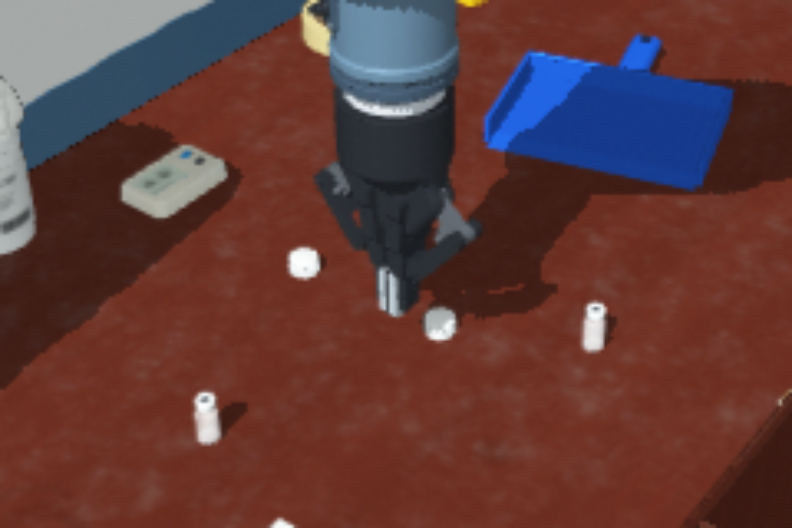

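View pics/top1.png

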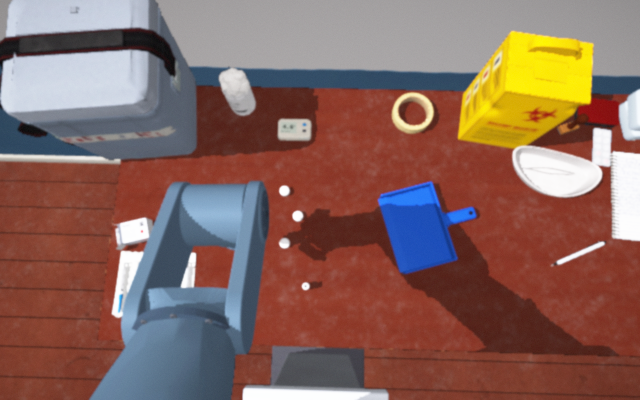

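The scene view shows the closed fingers at crop (390,300), just behind cap C at (440,323), and everything else undisturbed. I'll lower to a 7 mm tip height and sweep it.

Request:
servo_tool(targets=[14, 0, 0, 0, 14, 0, 0, 0, 0, 0, 0, 0, 0, 0, 10, 0, 0, 0, 10, 0])

```text
time_s: 3.9
eef_pos: [0.4732, 0.1146, 0.0348]
eef_rot: [0.493, 0.508, 0.492, -0.507]
wrist_force: [0.2, -0.3, -0.0]
opening: -0.002
```

Request:
servo_tool(targets=[0, 0, 8, 0, 0, 0, 8, 0, 0, 0, 10, 0, 0, 0, 12, 0, 0, 0, 14, 0])

```text
time_s: 4.4
eef_pos: [0.4705, 0.0623, 0.0333]
eef_rot: [-0.492, -0.507, -0.493, 0.507]
wrist_force: [0.2, -0.4, 0.2]
opening: 0.0
```

Request:
servo_tool(targets=[0, 0, 15, 0, 0, 0, 15, 0, 0, 0, 15, 0, 0, 0, 15, 0, 0, 0, 15, 0])

```text
time_s: 4.9
eef_pos: [0.4681, -0.013, 0.0333]
eef_rot: [-0.492, -0.507, -0.492, 0.508]
wrist_force: [0.6, 0.1, -0.2]
opening: -0.003
```

Run:
```python
from h import *
o=telemetry.get_obs();print(o["eef_pos"])
for n in("top","scene"):
    im,d=cams.camera(n);cv2.imwrite(f"pics/{n}2.png",im)
    if n=="top":
        for b in blobs(im):print(*b)
cv2.imwrite("pics/s2c.png",cv2.resize(im[150:310,200:440],None,fx=3.3,fy=3.3))
```

```text
[ 0.46811682 -0.01296837  0.03328015]
[243.6 111.9] 54 [0.7941 0.197  0.01  ]
[411.  121.3] 330 [ 0.7787 -0.219   0.01  ]
[293.8 129.1] 653 [0.7516 0.0699 0.01  ]
[284.  190.4] 100 [0.5957 0.0872 0.01  ]
[334.1 227.7] 1033 [ 0.5088 -0.0344  0.01  ]
[207.1 215.5] 71 [0.5299 0.2667 0.01  ]
[187.  274.4] 705 [0.3917 0.3018 0.01  ]
[271.8 284.8] 81 [0.3736 0.1054 0.01  ]
[247.2 293.6] 154 [0.3525 0.1604 0.01  ]
```

View pics/s2c.png

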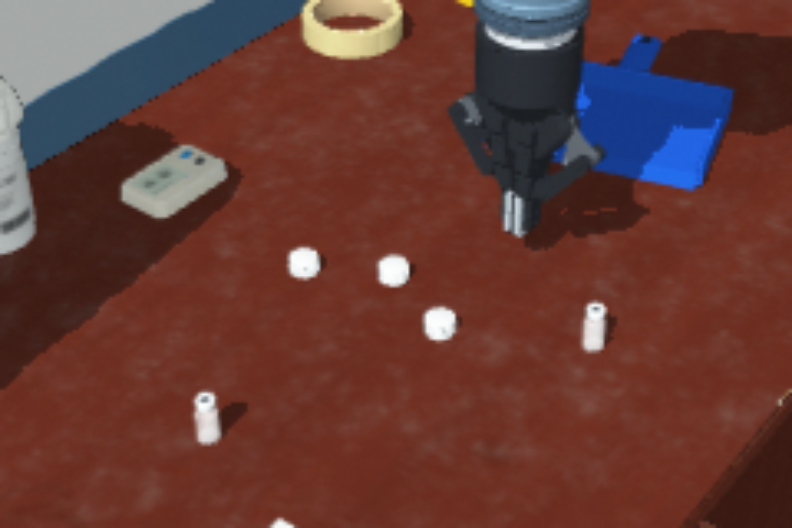

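Cap C is still at crop (440,323), so the fingers passed it without touching. I need to find out why.

Run:
```python
from h import *
s=3.3
def pr(cam,X):
    p=cams.camera_params(cam);x=p["intrinsics"]@(np.array(p["R"])@X+p["t"]);return x[:2]/x[2]
for c in [(440,323),(393,270),(303,263)]:
    print(P("scene",200+c[0]/s,150+c[1]/s,.0065))
for z in(0.0,.008,.02,.033):
    print(z,(pr("scene",np.array([.468,-.013,z]))-[200,150])*s, (pr("scene",np.array([.468,-.002,z]))-[200,150])*s)
im,d=cams.camera("scene")
cv2.imwrite("pics/z.png",cv2.resize(im[190:230,335:385],None,fx=14,fy=14,interpolation=cv2.INTER_NEAREST))
print(d[216:226,352:362].round(3))
```

```text
[0.4673856  0.08241532 0.0065    ]
[0.5324162 0.0543438 0.0065   ]
[0.59218872 0.08939889 0.0065    ]
0.0 [513.03109585 265.21443475] [504.9277881  272.27234912]
0.008 [513.45691554 256.97417826] [505.32377819 264.00874509]
0.02 [514.10204761 244.48989456] [505.92375491 251.48830547]
0.033 [514.80975514 230.79468087] [506.58197922 237.75234294]
[[1.127 1.114 1.117 1.117 1.111 1.113 1.114 1.113 1.108 1.115]
 [1.124 1.121 1.121 1.114 1.114 1.111 1.116 1.114 1.115 1.119]
 [1.197 1.125 1.116 1.117 1.114 1.113 1.115 1.112 1.112 1.116]
 [1.194 1.127 1.124 1.119 1.113 1.117 1.116 1.116 1.115 1.197]
 [1.189 1.188 1.125 1.12  1.117 1.116 1.124 1.119 1.187 1.189]
 [1.186 1.185 1.187 1.183 1.119 1.119 1.122 1.185 1.188 1.184]
 [1.182 1.182 1.181 1.178 1.18  1.181 1.184 1.178 1.182 1.184]
 [1.179 1.176 1.177 1.176 1.18  1.18  1.176 1.18  1.177 1.177]
 [1.177 1.173 1.176 1.175 1.175 1.175 1.176 1.176 1.172 1.176]
 [1.173 1.173 1.168 1.172 1.173 1.173 1.174 1.171 1.173 1.174]]
```

View pics/z.png

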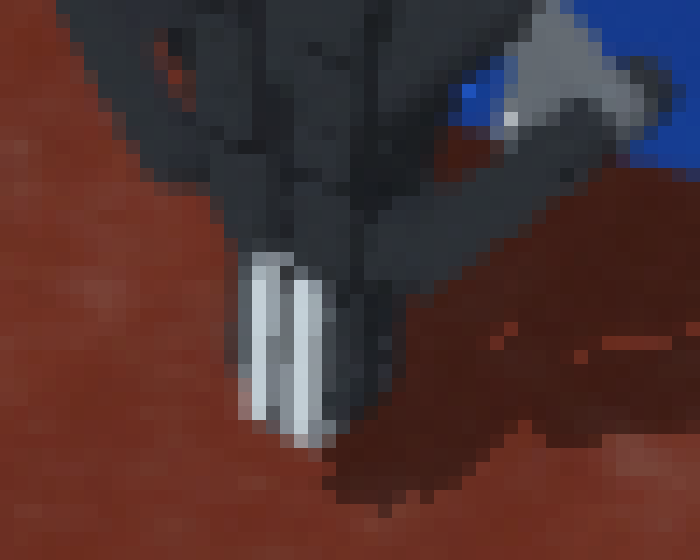

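Run:
```python
from h import *
im,d=cams.camera("scene")
p=cams.camera_params("scene");K=np.array(p["intrinsics"]);R=np.array(p["R"]);t=np.array(p["t"])
for u,v in[(356,221),(357,221),(358,220),(358,221),(357,216),(353,219),(353,218),(356,210)]:
    print(u,v,(R.T@(np.linalg.solve(K,[u,v,1])*d[v,u]-t)).round(4))
print("desk",[(R.T@(np.linalg.solve(K,[u,v,1])*d[v,u]-t)).round(4)[2] for u,v in[(300,240),(345,245),(370,240)]])
o=telemetry.get_obs();print(o["opening"],o["eef_pos"])
```

```text
356 221 [ 0.4615 -0.003   0.0386]
357 221 [ 0.4605 -0.0059  0.0373]
358 220 [ 0.4574 -0.0054  0.0422]
358 221 [ 0.4596 -0.0092  0.0358]
357 216 [ 0.4624 -0.0077  0.0508]
353 219 [ 0.471  -0.0036  0.0401]
353 218 [ 0.4708 -0.0032  0.0435]
356 210 [ 0.4623 -0.0017  0.0723]
desk [np.float64(-0.0002), np.float64(-0.0004), np.float64(-0.0013)]
-0.0035810002642812978 [ 0.46817232 -0.01207459  0.03325099]
```

The depth reading puts the fingertips at about 35 mm, though TCP z = 33 mm and nose = 25 mm imply 8 mm. So the closed tips sit roughly level with the TCP. I'll lower here over bare desk in small steps and watch the force and depth.

Request:
servo_tool(targets=[6, 0, 0, 0, 6, 0, 0, 0, 4, 0, 0, 0, 0, 0, 0, 0, 0, 0, 0, 0])

```text
time_s: 5.6
eef_pos: [0.4681, -0.0114, 0.017]
eef_rot: [-0.492, -0.507, -0.493, 0.507]
wrist_force: [-0.4, -0.0, -0.3]
opening: 0.002
```

```bash
cat > tip.py <<'E'
from h import *
im,d=cams.camera("scene")
p=cams.camera_params("scene");K=np.array(p["intrinsics"]);R=np.array(p["R"]);t=np.array(p["t"])
o=telemetry.get_obs();e=o["eef_pos"];print(e,o["wrist_force"])
v,u=np.mgrid[0:400,0:640]
X=(np.linalg.solve(K,np.stack([u.ravel(),v.ravel(),np.ones(u.size)]))*d.ravel()-t[:,None]);X=(R.T@X).T
k=(d.ravel()>0)&(np.abs(X[:,0]-e[0])<.02)&(np.abs(X[:,1]-e[1])<.02)&(X[:,2]>.008-(0))&(X[:,2]<.08)
Z=X[k];print("tip pts z sorted",np.sort(Z[:,2])[:14].round(4),"x",Z[:,0].min().round(4),Z[:,0].max().round(4),"y",Z[:,1].min().round(4),Z[:,1].max().round(4))
import sys
pc=K@(R@np.array(e)+t);pc=pc[:2]/pc[2];a,b=int(pc[0]),int(pc[1])
cv2.imwrite(sys.argv[1],cv2.resize(im[b-30:b+30,a-40:a+40],None,fx=8,fy=8,interpolation=cv2.INTER_NEAREST))
E
python3 tip.py pics/t1.png
```

```text
[ 0.46831421 -0.01149712  0.01720968] [-0.4617114   0.01579372  0.05595345]
tip pts z sorted [0.0191 0.0198 0.0202 0.0208 0.0212 0.0223 0.0236 0.0241 0.025  0.0255
 0.0257 0.0258 0.0263 0.0263] x 0.4483 0.488 y -0.0243 0.0042
```

View pics/t1.png

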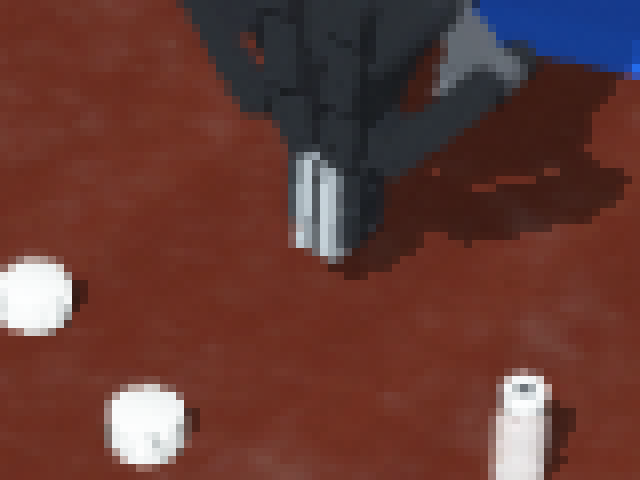

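Request:
servo_tool(targets=[4, 0, 0, 0, 4, 0, 0, 0, 2, 0, 0, 0, 0, 0, 0, 0, 0, 0, 0, 0])

```text
time_s: 6.15
eef_pos: [0.4683, -0.0117, 0.0072]
eef_rot: [-0.492, -0.507, -0.492, 0.507]
wrist_force: [0.1, 0.9, -1.4]
opening: -0.003
```

```bash
python3 tip.py pics/t2.png
```

```text
[ 0.46840224 -0.01173091  0.00732456] [-0.06966505 -0.00587107  0.59344543]
tip pts z sorted [0.0081 0.011  0.0113 0.0121 0.0125 0.0134 0.0136 0.0142 0.0155 0.0155
 0.0157 0.016  0.0175 0.0176] x 0.4486 0.4881 y -0.0292 0.0053
```

View pics/t2.png

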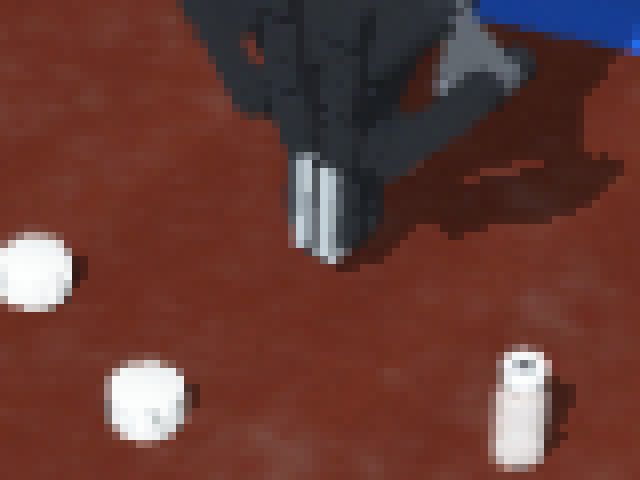

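Request:
servo_tool(targets=[1, 0, 0, 0, 1, 0, 0, 0, 1, 0, 0, 0, 0, 0, 0, 0, 0, 0, 0, 0])

```text
time_s: 6.7
eef_pos: [0.4683, -0.0117, 0.0043]
eef_rot: [0.492, 0.507, 0.492, -0.507]
wrist_force: [0.2, 0.6, 1.1]
opening: 0.002
```

Request:
servo_tool(targets=[1, 0, 0, 0, 0, 0, 0, 0, 0.5, 0, 0, 0, 0, 0, 0, 0, 0, 0, 0, 0])

```text
time_s: 7.2
eef_pos: [0.4683, -0.0117, 0.0028]
eef_rot: [-0.492, -0.507, -0.492, 0.507]
wrist_force: [-0.4, -0.5, -0.9]
opening: 0.002
```

No contact with TCP at 2.8 mm, so tip height is roughly TCP height. I'll use TCP z ≈ 6 mm, lift, go back behind C and sweep again.

Request:
servo_tool(targets=[-40, 0, 0, 0, 0, 0, -37, 0, 0, 0, -37, 0, 0, 0, -37, 0, 0, 0, -36, 0])

```text
time_s: 7.7
eef_pos: [0.4728, 0.1366, 0.043]
eef_rot: [0.492, 0.508, 0.492, -0.507]
wrist_force: [-0.2, 0.2, 0.5]
opening: 0.001
```

Request:
servo_tool(targets=[0, 0, 0, 0, 20, 0, 0, 0, 16, 0, 0, 0, 0, 0, 0, 0, 0, 0, 0, 0])

```text
time_s: 8.2
eef_pos: [0.4726, 0.1347, 0.0068]
eef_rot: [-0.492, -0.507, -0.493, 0.508]
wrist_force: [-0.2, 0.6, 0.9]
opening: -0.001
```

Request:
servo_tool(targets=[0, 0, 10, 0, 0, 0, 10, 0, 0, 0, 8, 0, 0, 0, 8, 0, 0, 0, 10, 0])

```text
time_s: 8.7
eef_pos: [0.4715, 0.0884, 0.0071]
eef_rot: [0.492, 0.508, 0.492, -0.507]
wrist_force: [0.4, 0.7, -0.7]
opening: -0.001
```

Request:
servo_tool(targets=[0, 0, 12, 0, 0, 0, 14, 0, 0, 0, 15, 0, 0, 0, 15, 0, 0, 0, 15, 0])

```text
time_s: 9.2
eef_pos: [0.4691, 0.0171, 0.0068]
eef_rot: [-0.492, -0.507, -0.492, 0.507]
wrist_force: [-0.7, -0.6, -0.3]
opening: 0.003
```

```bash
python3 tip.py pics/t3.png
```

```text
[0.46938729 0.01537539 0.00687522] [-0.06411293 -1.2218489   0.28562739]
tip pts z sorted [0.0085 0.0096 0.0097 0.01   0.0103 0.0104 0.0107 0.0107 0.0109 0.0113
 0.0116 0.0118 0.0123 0.0124] x 0.4496 0.4893 y -0.004 0.0353
```

View pics/t3.png

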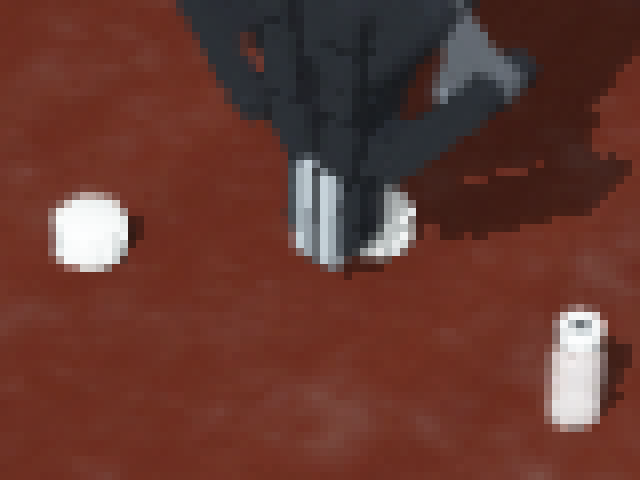

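The cap now rides ahead of the fingertips, at crop (390,225). Continuing.

Request:
servo_tool(targets=[0, 0, 12, 0, 0, 0, 15, 0, 0, 0, 15, 0, 0, 0, 15, 0, 0, 0, 15, 0])

```text
time_s: 9.75
eef_pos: [0.4669, -0.0545, 0.0068]
eef_rot: [-0.493, -0.507, -0.493, 0.507]
wrist_force: [-0.1, -0.3, -0.1]
opening: -0.001
```

Request:
servo_tool(targets=[0, 0, 15, 0, 0, 0, 15, 0, 0, 0, 15, 0, 0, 0, 15, 0, 0, 0, 15, 0])

```text
time_s: 10.25
eef_pos: [0.4647, -0.1298, 0.0068]
eef_rot: [0.492, 0.507, 0.492, -0.507]
wrist_force: [0.8, -0.1, -0.7]
opening: -0.003
```

```bash
python3 tip.py pics/t4.png
```

```text
[ 0.46530418 -0.13186186  0.00708476] [ 0.46839853 -1.34912467  0.26653264]
tip pts z sorted [0.0082 0.0086 0.0091 0.0092 0.0095 0.0095 0.0109 0.0123 0.0126 0.0126
 0.0127 0.0133 0.0134 0.0135] x 0.4455 0.4852 y -0.1516 -0.112
```

View pics/t4.png

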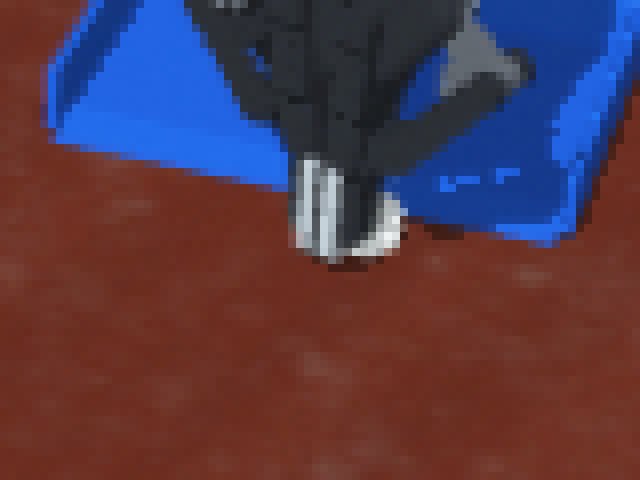

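Still carried, now at the lip. On up the ramp and onto the floor.

Request:
servo_tool(targets=[0, 0, 14, 0, 0, 0, 14, 0, 0, 0, 14, 0, 0, 0, 14, 0, 0, 0, 14, 0])

```text
time_s: 10.8
eef_pos: [0.4627, -0.1998, 0.0068]
eef_rot: [0.492, 0.507, 0.492, -0.507]
wrist_force: [0.6, -0.1, -0.3]
opening: 0.001
```

Request:
servo_tool(targets=[0, 0, 12, 0, 0, 0, 10, 0, 0, 0, 8, 0, 0, 0, 5, 0, 0, 0, 2, 0])

```text
time_s: 11.3
eef_pos: [0.4616, -0.236, 0.0068]
eef_rot: [0.492, 0.508, 0.492, -0.508]
wrist_force: [-0.3, 1.2, 0.4]
opening: 0.001
```

Request:
servo_tool(targets=[0, 0, -10, 0, -30, 0, 0, 0, -40, 0, 0, 0, -20, 0, 0, 0, 0, 0, -30, 0])

```text
time_s: 11.8
eef_pos: [0.4656, -0.1982, 0.1008]
eef_rot: [0.495, 0.508, 0.489, -0.508]
wrist_force: [-0.0, 0.3, -0.4]
opening: -0.0
```

```bash
python3 tip.py pics/t5.png
python3 - <<'E'
from h import *
im,d=cams.camera("scene");cv2.imwrite("pics/s5.png",cv2.resize(im[100:310,200:440],None,fx=2.8,fy=2.8))
im,d=cams.camera("top");cv2.imwrite("pics/top5.png",im)
E
```

```text
[ 0.46342451 -0.19153898  0.09826348] [ 0.17009272  4.03321918 -0.61606476]Traceback (most recent call last):
  File "tip.py", line 8, in <module>
    Z=X[k];print("tip pts z sorted",np.sort(Z[:,2])[:14].round(4),"x",Z[:,0].min().round(4),Z[:,0].max().round(4),"y",Z[:,1].min().round(4),Z[:,1].max().round(4))
                                                                      ~~~~~~~~~~^^
    return umr_minimum(a, axis, None, out, keepdims, initial, where)
ValueError: zero-size array to reduction operation minimum which has no identity
```

View pics/s5.png

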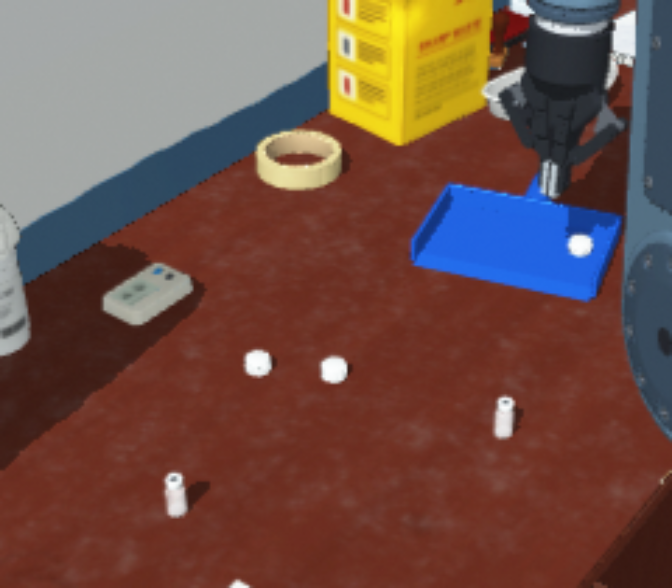

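C lies in the scoop, at crop (580,245), with nothing else disturbed. Next is B.

Request:
servo_tool(targets=[0, 0, 0, 0.107, 0, 5, -43, 0, 0, 5, -43, 0, 0, 5, -43, 0, 0, 5, -43, 0])

```text
time_s: 12.45
eef_pos: [0.5059, -0.0263, 0.0963]
eef_rot: [-0.464, -0.533, -0.465, 0.533]
wrist_force: [0.4, -0.6, 0.7]
opening: -0.002
```

Request:
servo_tool(targets=[0, 5, -43, 0, 0, 6, -43, 0, 0, 6, -44, 0, 0, 0, 0, 0, 0, 0, 0, 0])

```text
time_s: 12.95
eef_pos: [0.5401, 0.0996, 0.096]
eef_rot: [-0.465, -0.532, -0.466, 0.533]
wrist_force: [-0.4, -0.0, 0.5]
opening: -0.001
```

Run:
```python
from h import *
from scipy.spatial.transform import Rotation as Ro
o=telemetry.get_obs();q=o["eef_rot"];M=Ro.from_quat([*q[1:],q[0]]).as_matrix();print(o["eef_pos"],M.round(3))
d=np.array([.534,.0535,.0065])-o["eef_pos"];print("cap B in tool mm",(M.T@d*1e3).round(1))
```

```text
[0.54014943 0.09955137 0.09602115] [[-0.001  0.991 -0.134]
 [-0.    -0.134 -0.991]
 [-1.    -0.001  0.001]]
cap B in tool mm [89.5  0.2 46.4]
```

Request:
servo_tool(targets=[30, 0, 0, 0, 35, 0, 0, 0, 24, 0, 0, 0, 0, 0, 0, 0, 0, 0, 6, 0])

```text
time_s: 13.45
eef_pos: [0.5395, 0.0918, 0.0077]
eef_rot: [-0.464, -0.533, -0.465, 0.534]
wrist_force: [0.2, -0.3, 0.3]
opening: 0.0
```

Request:
servo_tool(targets=[0, 0, 8, 0, 0, 0, 8, 0, 0, 0, 8, 0, 0, 0, 10, 0, 0, 0, 12, 0])

```text
time_s: 13.95
eef_pos: [0.5343, 0.0463, 0.0087]
eef_rot: [0.465, 0.534, 0.464, -0.532]
wrist_force: [1.2, 2.8, 3.3]
opening: -0.001
```

Request:
servo_tool(targets=[0, 0, 14, 0, 0, 0, 15, 0, 0, 0, 15, 0, 0, 0, 15, 0, 0, 0, 15, 0])

```text
time_s: 14.45
eef_pos: [0.5239, -0.0275, 0.0084]
eef_rot: [0.465, 0.534, 0.464, -0.533]
wrist_force: [0.0, 2.7, 6.1]
opening: 0.0
```

```bash
python3 tip.py pics/t6.png
```

```text
[ 0.52380622 -0.02938474  0.00842858] [0.37082965 0.26814024 4.41894263]
tip pts z sorted [0.0088 0.0091 0.0098 0.01   0.0101 0.0103 0.0108 0.0118 0.0121 0.0122
 0.0126 0.0135 0.0138 0.0148] x 0.5039 0.543 y -0.0477 -0.0097
```

View pics/t6.png

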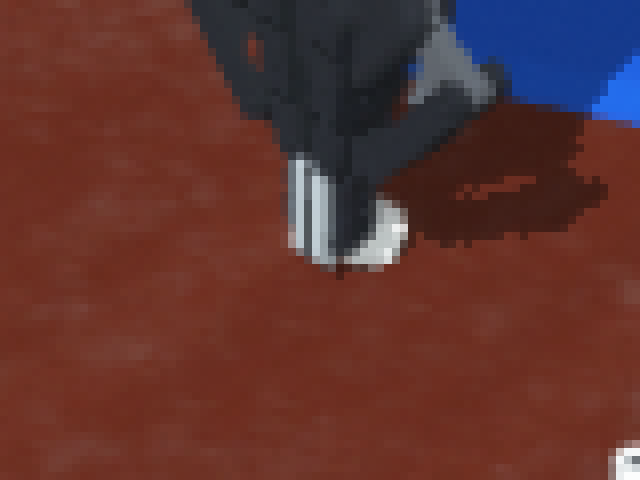

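Wrist z force is 4–6 N and the TCP has risen about 1 mm, which C didn't show. I'll look before going on.

Run:
```python
from h import *
im,d=cams.camera("scene")
p=cams.camera_params("scene");K=np.array(p["intrinsics"]);R=np.array(p["R"]);t=np.array(p["t"])
o=telemetry.get_obs();print(o["wrist_force"],o["torque"],o["eef_pos"])
pc=K@(R@(o["eef_pos"])+t);a,b=(pc[:2]/pc[2]).astype(int)
cv2.imwrite("pics/t7.png",cv2.resize(im[b-15:b+15,a-20:a+20],None,fx=18,fy=18,interpolation=cv2.INTER_CUBIC))
im2,d2=cams.camera("top");cv2.imwrite("pics/top7.png",cv2.resize(im2[150:300,240:480],None,fx=3.3,fy=3.3))
w=im[b-20:b+20,a:a+30].min(2)>140
print([(R.T@(np.linalg.solve(K,[u+a,v+b-20,1])*d[v+b-20,u+a]-t)*1e3).round(0).tolist() for v,u in np.argwhere(w)][:40])
```

```text
[0.62783001 0.5533893  1.95074647] [ 0.02361248 -0.05632489  0.00086669] [ 0.52378783 -0.02866475  0.00834358]
[[518.0, -18.0, 45.0], [521.0, -22.0, 39.0], [520.0, -21.0, 37.0], [519.0, -19.0, 35.0], [522.0, -61.0, 10.0], [516.0, -57.0, 14.0], [517.0, -17.0, 34.0], [518.0, -56.0, 11.0], [515.0, -56.0, 12.0], [512.0, -57.0, 13.0], [519.0, -20.0, 28.0], [515.0, -52.0, 11.0], [512.0, -52.0, 12.0], [511.0, -55.0, 11.0], [518.0, -19.0, 26.0], [506.0, -34.0, 22.0], [512.0, -47.0, 12.0], [509.0, -47.0, 14.0], [508.0, -51.0, 12.0], [518.0, -18.0, 23.0], [512.0, -42.0, 12.0], [511.0, -45.0, 10.0], [511.0, -50.0, 7.0], [508.0, -51.0, 8.0], [519.0, -20.0, 19.0], [513.0, -40.0, 9.0], [512.0, -42.0, 9.0], [510.0, -45.0, 8.0], [510.0, -49.0, 6.0], [509.0, -53.0, 4.0], [518.0, -19.0, 16.0], [516.0, -39.0, 5.0], [516.0, -44.0, 3.0], [513.0, -45.0, 3.0], [510.0, -45.0, 5.0], [511.0, -51.0, 1.0], [521.0, -42.0, -2.0], [519.0, -44.0, -2.0], [514.0, -41.0, 2.0], [511.0, -42.0, 2.0]]
```

View pics/t7.png

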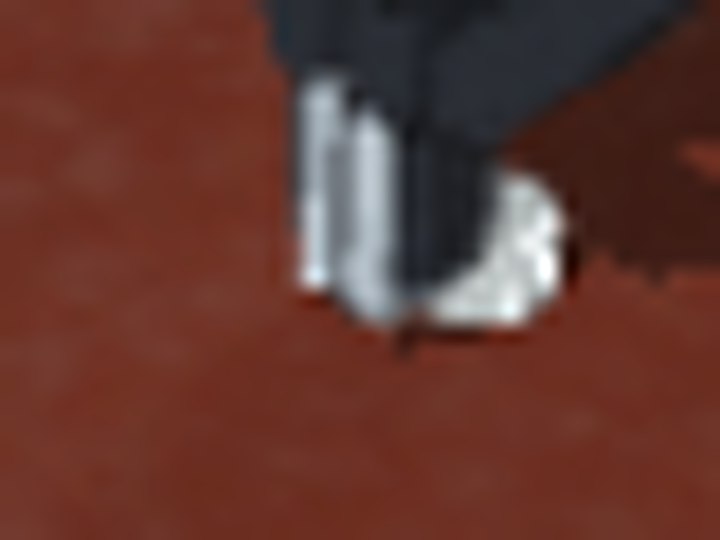

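View pics/top7.png

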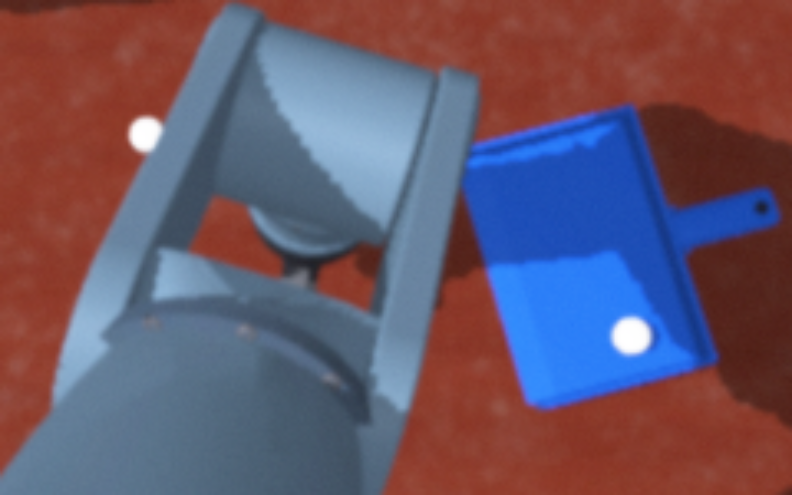

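The cap stands flat ahead of the tip. The upward force suggests the rounded tip is bearing on its top edge. I'll back off, go 3.5 mm lower, and push on, rising slightly at the ramp.

Request:
servo_tool(targets=[0, 0, -8, 0, 3.5, 0, 0, 0, 0, 0, 5, 0, 0, 0, 6, 0, 0, 0, 10, 0])

```text
time_s: 15.1
eef_pos: [0.5215, -0.0394, 0.0041]
eef_rot: [-0.465, -0.533, -0.465, 0.533]
wrist_force: [0.8, 0.4, -0.3]
opening: 0.002
```

Request:
servo_tool(targets=[0, 0, 13, 0, 0, 0, 14, 0, 0, 0, 14, 0, 0, 0, 14, 0, 0, 0, 14, 0])

```text
time_s: 15.6
eef_pos: [0.5121, -0.1091, 0.0043]
eef_rot: [0.465, 0.533, 0.464, -0.533]
wrist_force: [1.0, 0.5, -0.3]
opening: 0.001
```

```bash
python3 tip.py pics/t8.png
```

```text
[ 0.51227965 -0.11085387  0.00450522] [ 0.67277413 -0.83975753 -0.00324796]
tip pts z sorted [0.0083 0.0094 0.0095 0.0102 0.0103 0.011  0.0112 0.0116 0.0125 0.0125
 0.0125 0.0128 0.0133 0.0134] x 0.4923 0.532 y -0.129 -0.091
```

View pics/t8.png

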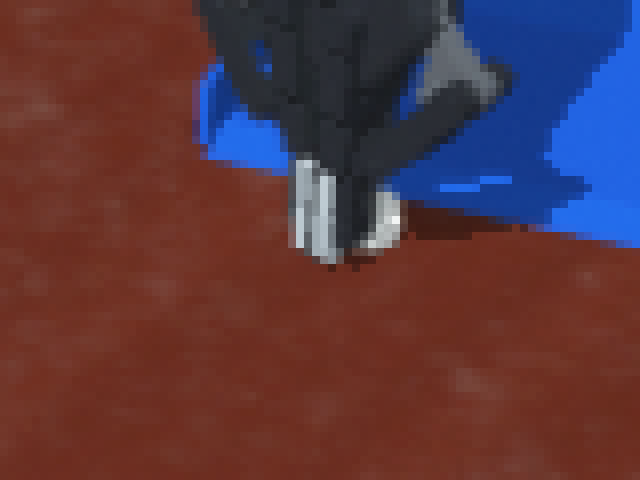

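Force is back to zero. Continuing over the lip.

Request:
servo_tool(targets=[0, 0, 13, 0, -0.5, 0, 14, 0, -1, 0, 14, 0, -0.7, 0, 14, 0, 0, 0, 14, 0])

```text
time_s: 16.15
eef_pos: [0.5028, -0.1772, 0.0067]
eef_rot: [0.465, 0.533, 0.464, -0.533]
wrist_force: [1.0, 0.8, -0.0]
opening: -0.002
```

Request:
servo_tool(targets=[0, 0, 14, 0, 0, 0, 12, 0, 0, 0, 10, 0, 0, 0, 7, 0, 0, 0, 4, 0])

```text
time_s: 16.65
eef_pos: [0.4964, -0.2231, 0.0065]
eef_rot: [0.464, 0.533, 0.464, -0.533]
wrist_force: [-0.0, -0.2, -0.8]
opening: 0.001
```

Request:
servo_tool(targets=[0, 0, -10, 0, -30, 0, 0, 0, -40, 0, 0, 0, -20, 0, 0, 0, 0, 0, -30, 0])

```text
time_s: 17.15
eef_pos: [0.5047, -0.1853, 0.1006]
eef_rot: [0.467, 0.534, 0.461, -0.533]
wrist_force: [1.4, 0.2, -0.5]
opening: -0.0
```

Run:
```python
from h import *
from scipy.spatial.transform import Rotation as Ro
o=telemetry.get_obs();print(o["eef_pos"],o["time_s"])
im,d=cams.camera("scene");cv2.imwrite("pics/s9.png",cv2.resize(im[100:310,200:440],None,fx=2.8,fy=2.8))
im,d=cams.camera("top");cv2.imwrite("pics/top9.png",cv2.resize(im[150:300,240:480],None,fx=3.3,fy=3.3))
for b in blobs(im):print(*b)
```

```text
[ 0.50466974 -0.18527006  0.10060989] 17.15
[243.5 111.8] 53 [0.7942 0.1974 0.01  ]
[411.  121.2] 324 [ 0.7789 -0.2191  0.01  ]
[293.8 129.1] 654 [0.7516 0.0699 0.01  ]
[418.3 169.5] 35 [ 0.6555 -0.2344  0.01  ]
[463.7 197. ] 1365 [ 0.5903 -0.3405  0.01  ]
[283.9 190.3] 98 [0.5959 0.0874 0.01  ]
[207.1 215.5] 71 [0.5299 0.2667 0.01  ]
[425.8 238.8] 46 [ 0.4884 -0.2482  0.01  ]
[405.6 248.9] 159 [ 0.4635 -0.2008  0.01  ]
[374.8 260. ] 558 [ 0.4362 -0.1296  0.01  ]
[432.  249.6] 63 [ 0.4636 -0.2619  0.01  ]
[187.  274.4] 706 [0.3917 0.3018 0.01  ]
[305.3 285.7] 52 [0.3737 0.0288 0.01  ]
```

View pics/s9.png

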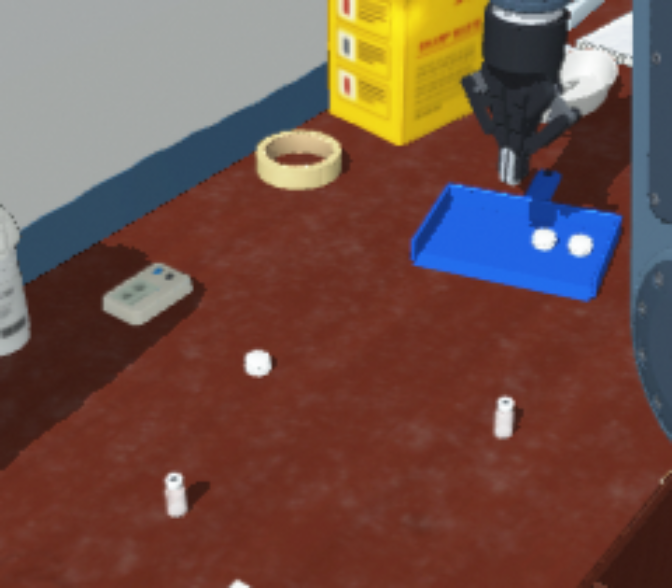

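Both C and B are in, at crop (580,245) and (543,239). Now A.

Request:
servo_tool(targets=[0, 0, 0, 0.064, 0, 5, -46, 0, 0, 5, -46, 0, 0, 5, -46, 0, 0, 5, -46, 0])

```text
time_s: 17.75
eef_pos: [0.5579, -0.0042, 0.096]
eef_rot: [-0.447, -0.547, -0.448, 0.548]
wrist_force: [1.1, -0.3, 0.4]
opening: -0.001
```

Request:
servo_tool(targets=[0, 5, -47, 0, 0, 6, -47, 0, 0, 6, -48, 0, 0, 0, 0, 0, 0, 0, 0, 0])

```text
time_s: 18.25
eef_pos: [0.6023, 0.1309, 0.0956]
eef_rot: [-0.448, -0.546, -0.449, 0.547]
wrist_force: [-0.1, -0.7, -0.5]
opening: 0.003
```

Run:
```python
from h import *
from scipy.spatial.transform import Rotation as Ro
o=telemetry.get_obs();q=o["eef_rot"];M=Ro.from_quat([*q[1:],q[0]]).as_matrix();print(o["eef_pos"],M.round(3))
d=np.array([.5945,.0874,.0065])-o["eef_pos"];print("cap A in tool mm",(M.T@d*1e3).round(1))
d=np.array([.5291,-.2381,.0065])-o["eef_pos"];print("target in tool mm",(M.T@d*1e3).round(1))
```

```text
[0.60234121 0.13087778 0.09556126] [[-0.002  0.981 -0.196]
 [-0.    -0.196 -0.981]
 [-1.    -0.002  0.001]]
cap A in tool mm [89.1  1.  44.1]
target in tool mm [ 89.3   0.7 376.1]
```

Request:
servo_tool(targets=[35, 1, 0, 0, 35, 0, 0, 0, 21, 0, 0, 0, 0, 0, 0, 0, 0, 0, 6, 0])

```text
time_s: 18.75
eef_pos: [0.6027, 0.1224, 0.0055]
eef_rot: [-0.447, -0.547, -0.447, 0.548]
wrist_force: [0.3, -0.1, 1.5]
opening: -0.0
```

Request:
servo_tool(targets=[0, 0, 7, 0, 0, 0, 7, 0, 0, 0, 8, 0, 0, 0, 10, 0, 0, 0, 12, 0])

```text
time_s: 19.25
eef_pos: [0.5943, 0.0792, 0.0059]
eef_rot: [0.448, 0.548, 0.447, -0.547]
wrist_force: [-0.1, 0.2, 0.6]
opening: -0.002
```

Request:
servo_tool(targets=[0, 0, 14, 0, 0, 0, 14, 0, 0, 0, 14, 0, 0, 0, 14, 0, 0, 0, 14, 0])

```text
time_s: 19.75
eef_pos: [0.58, 0.0101, 0.0054]
eef_rot: [-0.447, -0.548, -0.447, 0.548]
wrist_force: [1.1, -0.1, -0.3]
opening: 0.0
```

```bash
python3 tip.py pics/t10.png
```

```text
[0.57980793 0.00832853 0.00541105] [ 0.4896648  -1.38373261 -0.38026766]
tip pts z sorted [0.0081 0.0082 0.0083 0.0087 0.0091 0.0091 0.0092 0.0095 0.0099 0.0102
 0.0104 0.0109 0.0109 0.011 ] x 0.5601 0.5989 y -0.0114 0.0282
```

View pics/t10.png

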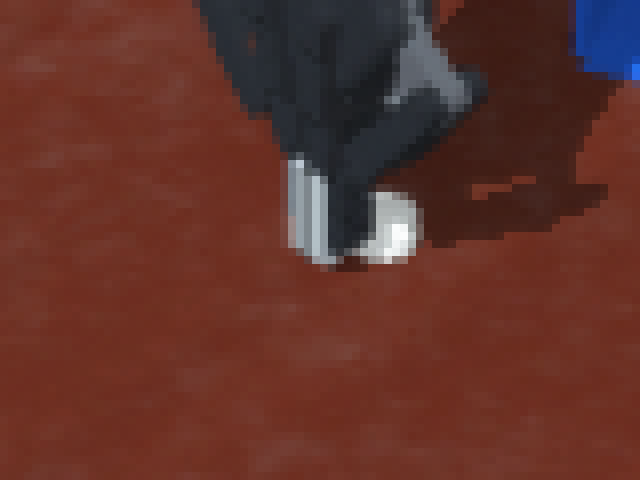

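Request:
servo_tool(targets=[0, 0, 13, 0, 0, 0, 14, 0, 0, 0, 14, 0, 0, 0, 14, 0, 0, 0, 14, 0])

```text
time_s: 20.3
eef_pos: [0.5663, -0.0574, 0.0055]
eef_rot: [0.447, 0.548, 0.447, -0.548]
wrist_force: [0.1, -0.1, -0.2]
opening: 0.001
```

Request:
servo_tool(targets=[0, 0, 14, 0, 0, 0, 14, 0, 0, 0, 14, 0, 0, 0, 14, 0, 0, 0, 14, 0])

```text
time_s: 20.8
eef_pos: [0.5523, -0.1259, 0.0055]
eef_rot: [0.447, 0.548, 0.447, -0.548]
wrist_force: [-0.1, 0.6, 1.0]
opening: -0.0
```

```bash
python3 tip.py pics/t11.png
```

```text
[ 0.55220787 -0.12784755  0.00558212] [ 0.55738128 -1.93548819  0.32810466]
tip pts z sorted [0.0081 0.0082 0.0087 0.0088 0.0099 0.0101 0.0106 0.0108 0.0114 0.0115
 0.0122 0.0123 0.0124 0.0126] x 0.5327 0.5709 y -0.1468 -0.108
```

View pics/t11.png

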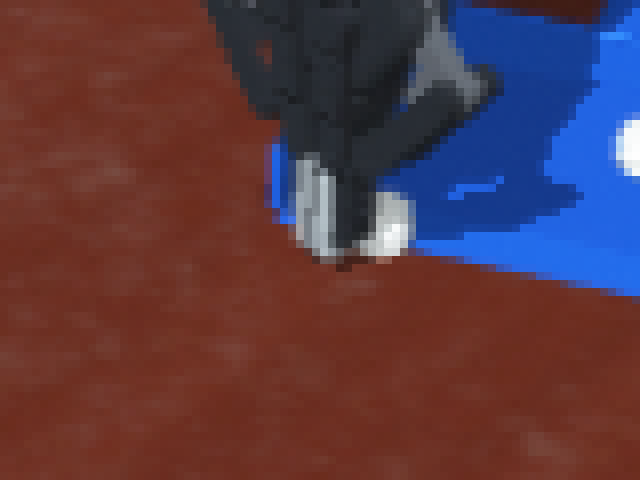

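Request:
servo_tool(targets=[-0.5, 0, 14, 0, -0.5, 0, 14, 0, -0.5, 0, 14, 0, 0, 0, 13, 0, 0, 0, 12, 0])

```text
time_s: 21.35
eef_pos: [0.5389, -0.1916, 0.007]
eef_rot: [0.447, 0.548, 0.447, -0.548]
wrist_force: [-0.6, 0.5, 0.5]
opening: -0.001
```

Request:
servo_tool(targets=[0, 0, 10, 0, 0, 0, 7, 0, 0, 0, 5, 0, 0, 0, 3, 0, 0, 0, 0, 0])

```text
time_s: 21.85
eef_pos: [0.5341, -0.2151, 0.007]
eef_rot: [-0.447, -0.548, -0.447, 0.548]
wrist_force: [1.2, -0.1, -0.0]
opening: -0.0
```

Request:
servo_tool(targets=[0, 0, -10, 0, -30, 0, 0, 0, -45, 0, 0, 0, -45, 0, 0, 0, -45, 0, 0, 0])

```text
time_s: 22.35
eef_pos: [0.536, -0.2036, 0.1734]
eef_rot: [-0.447, -0.547, -0.448, 0.547]
wrist_force: [0.6, -0.9, -0.1]
opening: -0.004
```

Request:
servo_tool(targets=[0, 0, -45, 0, 0, 0, -45, 0, 0, 0, -45, 0, 0, 0, -45, 0, 0, 0, 0, 0])

```text
time_s: 22.85
eef_pos: [0.5721, -0.0223, 0.172]
eef_rot: [0.449, 0.547, 0.45, -0.546]
wrist_force: [-0.3, -0.6, -0.5]
opening: -0.002
```

Request:
servo_tool(targets=[0, 0, -45, 0, 0, 0, -45, 0, 0, 0, -30, 0, 0, 0, 0, 0, 0, 0, 0, 0])

```text
time_s: 23.35
eef_pos: [0.5956, 0.0894, 0.1717]
eef_rot: [-0.448, -0.547, -0.448, 0.547]
wrist_force: [0.4, -1.0, -0.3]
opening: -0.001
```

Run:
```python
from h import *
o=telemetry.get_obs();print(o["eef_pos"],o["time_s"],o["wrist_force"])
im,d=cams.camera("scene");cv2.imwrite("pics/s12.png",cv2.resize(im[100:310,200:440],None,fx=2.8,fy=2.8))
im,d=cams.camera("top");cv2.imwrite("pics/top12.png",cv2.resize(im[110:300,190:480],None,fx=2.7,fy=2.7))
th=-1.287143;R=np.array([[np.cos(th),-np.sin(th)],[np.sin(th),np.cos(th)]])
for b in blobs(im):print(*b,(R.T@(b[2][:2]-[.51344,-.22708])*1e3).round(1))
```

```text
[0.59559862 0.089447   0.17168772] 23.35 [ 0.35465425 -1.04413048 -0.33068544]
[266.4 172. ] 1815 [0.6403 0.1318 0.01  ] [-309.   222.2]
[410.8 121.5] 347 [ 0.7782 -0.2186  0.01  ] [ 66.  256.6]
[302.7 130. ] 290 [0.7498 0.048  0.01  ] [-197.9  303.9]
[186.2 192. ] 191 [0.5857 0.3217 0.01  ] [-506.6  223. ]
[420.8 221.8] 111 [ 0.5281 -0.2375  0.01  ] [14.1 11.2]
[424.9 236.1] 111 [ 0.4946 -0.2462  0.01  ] [ 13.1 -23.4]
[430.7 251.3] 116 [ 0.4596 -0.2586  0.01  ] [ 15.2 -60.5]
[305.3 285.7] 52 [0.3737 0.0288 0.01  ] [-284.8  -62.5]
```

View pics/s12.png

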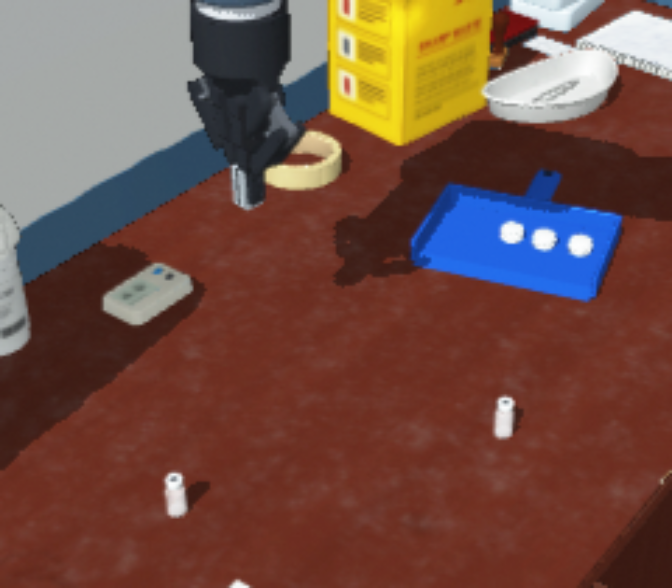

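View pics/top12.png

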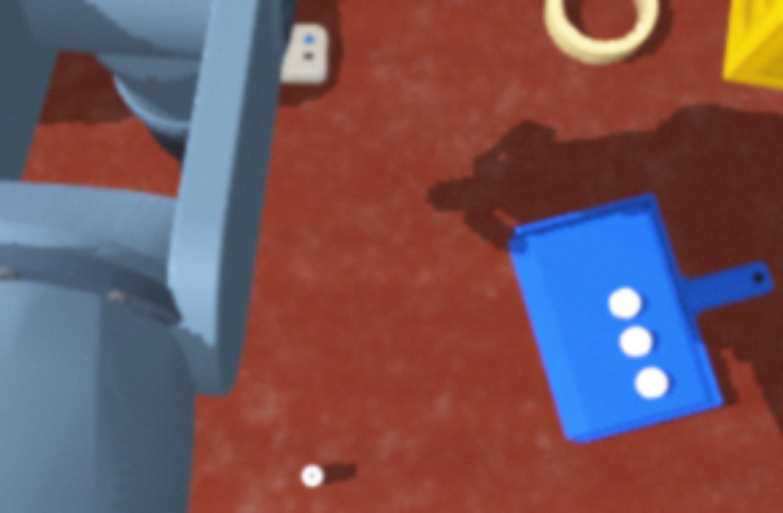

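All three caps lie flat on the scoop floor, at scoop (14,11), (13,−23) and (15,−61) mm. In the scene view the vials and logger are where they started, and the arm is clear of everything.

```bash
python3 -c "
from h import *
print(workorder.hand_in())"
```

```text
the job is handed in; nothing more can be done
None
```

All three caps are in the scoop, and I handed the job in at about 23.5 s of the 70 s allowed. I swept them one at a time with the fingers closed, over the front lip.

**Last check (both cameras):**
- **Caps:** they lie flat on the scoop floor at about (14, 11), (13, −23) and (15, −61) mm in scoop axes. Each is well clear of the ramp and the walls.
- **Bystanders:** the near vial measured unchanged in the top view. The arm hid the far vial and part of the logger from above. In the scene view both look unmoved, and both measured unchanged in the top view after the second cap.
- **Arm:** it was raised and touching nothing when I handed in.

**What disagreed along the way:**
- **Fingertip height:** the stated 25 mm nose length did not match what I saw. The closed tips stood about level with the reported TCP. My first sweep therefore passed over the first cap without touching it, so I measured the tip height by depth and force and swept again.
- **Second cap:** partway through, the tip rode slightly on its upper edge and pressed with about 6 N. I backed off, lowered 3.5 mm and finished the sweep with no further vertical force.

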